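# Put the coffee shelf back in order

### The arm

A 6-joint arm with a two-finger parallel gripper is mounted at the origin on the work surface. World frame = base frame: x ahead of the robot, y to its left, z up, the work surface at z = 0. Lengths are in m, angles in rad, forces in N, time in s.
With the tool pointing down it reaches from about 0.275 to 0.75 m from the base axis. Payload 10.2 kg.
Tool frame: the origin (TCP) lies on the centre line of the jaws, within the pads' length; the fingertips stand ctrl.tip_extent ahead of it and the grasp point (between the pads) is the TCP (ctrl.tip_extent is the distance from the TCP to the fingertips, in m); z points along the fingers, y is the direction in which the jaws open and shut (so a half turn about z gives the same grasp; the last joint's range is limited). The gripper opens to 85 mm and grips with 20 to 120 N. Pads are 22 mm wide; open, the fingers measure 114 mm over their backs; the gripper's body (76 mm by 85 mm) begins 54 mm behind the grasp point. The pads swing forward as they close: fully open they stand 13 mm farther back than shut.
Start: joints at [-1.429, 0.313, 1.498, -0, 1.331, -0.223], TCP at [0.187, -0.49, 0.25] pointing down, gripper open.
Joint ranges: [-2.94, 2.94], [-0.97, 2.17], [0.19, 2.56], [-1.23, 4.37], [0.02, 3.11], [-2.88, 2.88]. Speed limits (rad/s): [2.39, 2.39, 3.01, 3.14, 3.14, 3.14].

### API

Orientations are given as a rotation vector (axis times angle).
In Python, from bench import monitor, cams, job, finder, ctrl gives the robot as it stands.
- The arm moves only by the tool carry_out, never from a script. Its argument "increments" is a list of rows, each a list of 6 numbers: the shift along the world's x, y, z in mm, then the turn, a rotation vector about the world's x, y, z in degrees. In form: [[dx, dy, dz, ax, ay, az], ...]. A call has 1 to 5 rows; each row is the pose to reach, as a shift and turn from the pose measured when the call began; what a row does not reach only later rows make up. A row lasts 1/10 s, in which the tool goes at most 50 mm and 8.59 degrees, less where a joint would pass 70% of its speed; a pose out of reach is approached as far as the arm can. A call with a gripper value outside its range is refused whole. "jaw" is the closure, from 0 (fully open) to 1 (shut), set as the call begins (left out, the last holds). The fingers move at their own pace and stop on an object; the grip force is fixed at half the most. Time passes only in rows, so rows that repeat a pose let the fingers close. It gives the time, the measured TCP pose, the force and the opening at its end, in the units of the state.
- monitor.get_state(): the state, without advancing time (a new reading comes with each control period).
- cams.capture(name): name is "scene" or "top" or "wrist"; returns (picture, depth): 384x512x3 uint8, blue, green, red; 384x512 float32, m along the optical axis (not along the pixel's ray), 0 where there is no reading.
- cams.camera_info(name): a dict with "fx", "fy", "cx", "cy" (pixels), "origin" and "attitude" of the camera in the world. Camera axes: x right, y down, z forward; pixel columns grow to the right and rows downward; lengths in m; the calibration is good to about 2 mm. A picture is of the moment at which its call begins: read the wrist's pose just before it. camera_info takes no time and is no camera call; for the wrist camera it gives the pose at the moment of the call.
- job.close_job(): hands the job in, once; it reports no verdict.
Trained networks look in the newest picture that a camera, given by its name, has taken for a name from the list of things; names that differ only in an ending like _2 or _b are one class to them, and where a whole thing is asked for, a point or a joint stands for the part that bears it (a point fixed in the world has none). Each returns a list of dicts, best first, with "score" (0 to 1); they miss things now and then, are a little off and sometimes report something else, mostly with a low value. They report only what shows in the picture. A call takes as long as a camera call. They do not tell look-alikes from the thing itself.
- finder.find_in(camera, target): "at" ([x, y, z] in m, in the coordinates of the camera as it stood for that picture, good to about 4 mm: the middle of the surface that is visible of it).
The state is a dict: "t": time; "q": joint angles; "joint_vel": joint speeds; "joint_torque": joint torques, N m; "position": TCP position; "tcp_rot": TCP orientation; "contact_force": force on the tool from outside, world axes, zero at the start; "ft_torque": the same for the moment, N m; "width": finger opening in m.
Only numpy, scipy, OpenCV 4.12 (cv2) and the standard library are available. Lean on these libraries where they do the work, as an engineer would, in place of code of your own. Each camera call takes 0.05 s, during which the arm holds its last target.

### The job

Four things on the glass shelf have got into one another's places. Put the espresso cup on the round cork coaster, the clear canister on the square marble tile, the coffee tamper on the six-sided wooden board, and lay the spoon along the oblong ceramic rest, each upright and centred on its place to within about a centimetre; the cross-shaped trivet is free for parking something on the way and ends up empty. Leave the steel milk jug where it stands.

Things in the scene. Friction and masses are not known exactly. Their poses are not given: they have to be found in the camera images.
- cup_mid (a point): white ceramic espresso cup, loose, open at the top, about 130 g: 58 mm tall, outside diameter 58 mm at the rim, 56 mm at 12 mm height and 42 mm at the foot, with a small handle on its +y side that reaches 49 mm from the axis. Point on the axis, half-way up (29 mm above the foot). z up. Take it across x (clear of the handle). Starts on the square tile
- canister_mid (a point): clear acrylic canister with a steel lid fixed to it, loose, about 180 g: round, 64 mm in diameter (lid 65 mm), 113 mm tall in all. Lid top at 83 mm above the underside; on it a plain steel knob 26 mm in diameter and 30 mm high (83 to 113 mm). Point on the axis half-way up (56.5 mm above the underside). z up. Starts on the six-sided board
- tamper_mid (a point): coffee tamper, loose, about 320 g, standing on its flat round steel base (54 mm in diameter, 20 mm high), with a dark wooden handle above, 29 mm in diameter between 40 and 80 mm height; 90 mm tall in all. Point on the axis half-way up (45 mm above the underside). z up. Starts on the oblong rest
- spoon_mid (a point): short stainless spoon lying flat, loose, about 45 g: 110 mm long. Straight handle 10 mm wide and 8 mm thick towards -x, round bowl 38 mm wide and 9 mm high at the +x end, centred 36 mm from this point. Point in the handle at the middle of the length, 4 mm above the underside, within 10 mm of the balance point: take it here, across y. x along the spoon, z up. Starts on the round coaster
- round_coaster: round cork coaster, 92 mm in diameter, the cup's place: fixed flat plate on the glass shelf, 6 mm thick; origin at the centre of its underside, z up, so its top is 6 mm above the origin
- square_tile: square marble tile, 90 x 90 mm, the canister's place: fixed flat plate on the glass shelf, 6 mm thick; origin at the centre of its underside, z up, so its top is 6 mm above the origin
- hex_board: six-sided wooden board, 90 mm across flats, the tamper's place: fixed flat plate on the glass shelf, 6 mm thick; origin at the centre of its underside, z up, so its top is 6 mm above the origin
- long_rest: oblong white ceramic rest, 140 mm along its x by 60 mm, the spoon's place: fixed flat plate on the glass shelf, 6 mm thick; origin at the centre of its underside, z up, so its top is 6 mm above the origin. The spoon lies along its x, either way round
- cross_trivet: cross-shaped dark steel trivet, two crossed bars 110 x 34 mm, the free spot, empty at the start and at the end: fixed flat plate on the glass shelf, 6 mm thick; origin at the centre of its underside, z up, so its top is 6 mm above the origin
- jug_mid (a point): stainless milk jug, loose, to be left alone: 85 mm tall, 68 mm in diameter, handle on its +y side reaching 56 mm from the axis. It stands on the glass itself, among the places. Point on the axis half-way up (42.5 mm above the underside)
Things that resemble listed ones, but are neither listed nor needed, are in the scene too. Of the things shaped like the part that bears spoon_mid, the bare steel one is meant. What is shaped like the part that bears cup_mid but yellow is not meant.

How it is judged:
By the outcome, as a careful person would: the job done as asked, in the order asked, and still so for the second after the job is handed in, with the robot touching nothing.
It also fails if it takes over 122 s, if anything falls off the work surface, if the arm or the gripper's body presses on something with over 40 N, if the wrist force passes 120 N, or if a joint passes its speed limit or range.

## Working session

There is one attempt and no reset: what is moved stays moved. The work goes in short steps, Python scripts to look and compute and a tool call to move; the robot and the scene stay as the last step left them, time stands still between calls to the robot, and variables do not carry over. Pictures are saved under pics/ and viewed, and the job is handed in when it is done.

Besides the shell and the picture viewer there is one more tool, called after ">>>" as a command line: name --pt "numbers of a row" for each row, then --argument value for the rest. carry_out: Moves the arm, as the interface text tells. Its arguments: {"type":"object","properties":{"increments":{"type":"array","items":{"type":"array","items":{"type":"number"}}},"jaw":{"type":"number"}},"required":["increments"]}

```bash
ls; mkdir -p pics
python3 - <<'E'
from bench import monitor,cams,ctrl
import cv2
print(monitor.get_state(), ctrl.tip_extent)
for n in ("scene","top","wrist"):
    i=cams.camera_info(n);print(n,i)
    p,d=cams.capture(n);cv2.imwrite(f"pics/{n}0.png",p);
    import numpy as np;np.save(f"pics/{n}0.npy",d)
E
```

```text
pics
{'t': 0.0, 'q': array([-1.42939431e+00,  3.13462291e-01,  1.49843973e+00,  3.91897800e-05,
        1.33101276e+00, -2.23383559e-01]), 'joint_vel': array([-0.0003452 , -0.00042956, -0.00080732, -0.00082752,  0.00062124,
       -0.00130203]), 'joint_torque': array([ 1.52489891e-03, -4.12260354e+01, -2.59741884e+01, -2.79255062e-05,
        4.15186136e-03,  7.76182745e-07]), 'position': array([ 0.18726467, -0.49021523,  0.24972778]), 'tcp_rot': array([-3.08818656e+00, -5.69578350e-01, -1.44782676e-04]), 'contact_force': array([0.91975558, 0.02560008, 0.71356396]), 'ft_torque': array([0.00049761, 0.04113832, 0.02183643]), 'width': 0.08536516640665849} 0.019
scene {'fx': 414.2481399514833, 'fy': 414.2481399514833, 'cx': 258.95897839743213, 'cy': 190.2596843050504, 'origin': array([ 1.12121175, -0.13232836,  0.71122348]), 'attitude': array([-1.93669771, -1.57276247,  0.5853797 ])}
top {'fx': 383.92711748591006, 'fy': 383.92711748591006, 'cx': 256.0767831997974, 'cy': 182.61378285292116, 'origin': array([0.38660722, 0.00537579, 1.0680854 ]), 'attitude': array([-2.10488902,  2.12433168, -0.17006809])}
wrist {'fx': 301.46524640391044, 'fy': 301.46524640391044, 'cx': 254.33560785611695, 'cy': 193.43550220373126, 'origin': array([ 0.25635325, -0.46314558,  0.37357163]), 'attitude': array([ 2.37841091, -1.63759343, -0.24662073])}
```

View pics/top0.png

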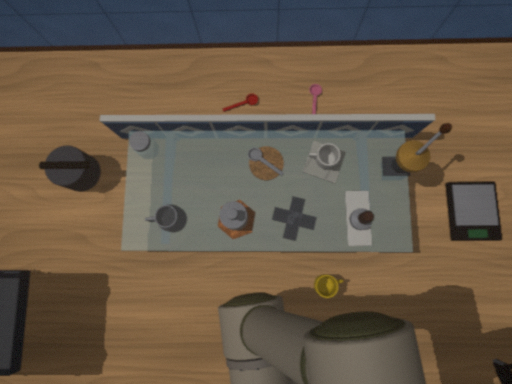

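View pics/scene0.png

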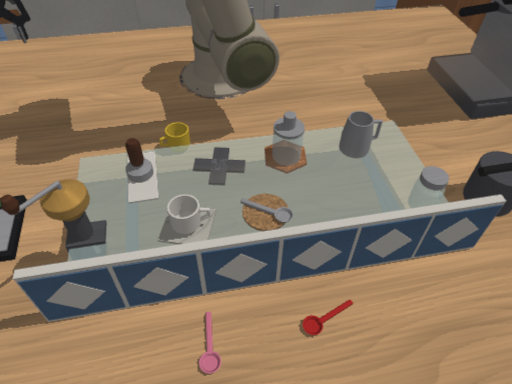

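View pics/wrist0.png

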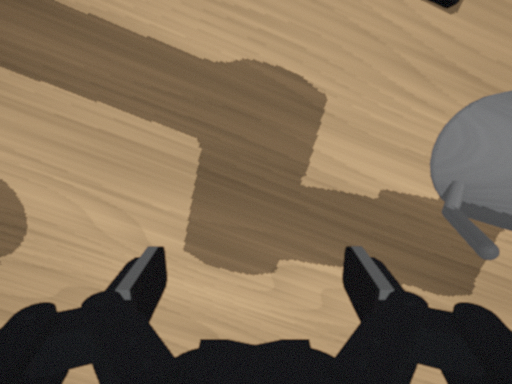

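The top view shows the shelf with the spoon on the coaster (266,163), the cup on the tile (325,158), the canister on the hex board (234,216), the cross (294,218) and the tamper on the oblong rest (360,218). The jug stands at (166,217), and there is a backsplash along the far edge. Next I'll measure with depth.

```bash
cat > h.py <<'E'
import numpy as np,cv2
from scipy.spatial.transform import Rotation as R
from bench import monitor,cams,finder,ctrl
def cam(n):
    i=cams.camera_info(n); return i,R.from_rotvec(i["attitude"]).as_matrix(),np.array(i["origin"])
def pts(d,c):
    i,M,o=c
    v,u=np.mgrid[:d.shape[0],:d.shape[1]]
    P=np.stack([(u-i["cx"])/i["fx"]*d,(v-i["cy"])/i["fy"]*d,d],-1)
    return P@M.T+o
def ray(u,v,z,c):
    i,M,o=c
    r=M@np.array([(u-i["cx"])/i["fx"],(v-i["cy"])/i["fy"],1]); return o+r*(z-o[2])/r[2]
def proj(p,c):
    i,M,o=c; q=M.T@(np.array(p)-o); return np.array([q[0]/q[2]*i["fx"]+i["cx"],q[1]/q[2]*i["fy"]+i["cy"]])
E
python3 - <<'E'
from h import *
np.set_printoptions(precision=3,suppress=True)
c=cam("top");d=np.load("pics/top0.npy");P=pts(d,c)
for n,(u,v) in dict(table=(200,280),table2=(60,240),glass=(200,180),glass2=(320,190),edge=(124,240),cork=(255,172),spoonb=(256,156),spoonh=(272,167),tile=(310,170),cuprim=(329,143),cupin=(328,155),hexb=(245,232),knob=(234,214),lid=(226,210),cross=(294,218),jugrim=(166,217),tamper=(366,216),tbase=(355,222),rest=(358,196),wall=(270,118),wall2=(120,118),wall3=(425,118),ycup=(326,287),glassjar=(140,142),grinder=(412,155), black=(395,166),lidedge=(166,150)).items():
    print(n,(u,v),P[v,u],d[v,u])
for n in ["cup_mid","canister_mid","tamper_mid","spoon_mid","round_coaster","square_tile","hex_board","long_rest","cross_trivet","jug_mid"]:
    for cn in ("top","scene"):
        cc=cam(cn)
        r=finder.find_in(cn,n)
        print(n,cn,[(np.round(cc[1]@np.array(x["at"])+cc[2],3),round(x["score"],2)) for x in r[:3]])
p=cv2.imread("pics/top0.png");cv2.imwrite("pics/topz.png",cv2.resize(p[105:260,110:430],(800,388),interpolation=cv2.INTER_CUBIC))
print(monitor.get_state()["t"])
E
```

```text
table (200, 280) [ 0.318  0.184 -0.003] 1.0444214
table2 (60, 240) [0.429 0.577 0.001] 1.0688555
glass (200, 180) [0.579 0.175 0.081] 1.0090388
glass2 (320, 190) [ 0.549 -0.138  0.08 ] 0.99759036
edge (124, 240) [0.424 0.367 0.084] 0.98235893
cork (255, 172) [0.597 0.03  0.088] 1.0027881
spoonb (256, 156) [0.64  0.027 0.089] 1.0094337
spoonh (272, 167) [ 0.609 -0.014  0.093] 0.99812675
tile (310, 170) [ 0.601 -0.113  0.088] 0.9995978
cuprim (329, 143) [ 0.656 -0.155  0.145] 0.95285624
cupin (328, 155) [ 0.639 -0.161  0.092] 1.0018616
hexb (245, 232) [0.442 0.057 0.088] 0.9745696
knob (234, 214) [0.476 0.076 0.199] 0.87216616
lid (226, 210) [0.489 0.097 0.167] 0.90615845
cross (294, 218) [ 0.476 -0.069  0.086] 0.97972697
jugrim (166, 217) [0.482 0.26  0.087] 0.9873319
tamper (366, 216) [ 0.471 -0.229  0.174] 0.8895259
tbase (355, 222) [ 0.463 -0.217  0.11 ] 0.95100343
rest (358, 196) [ 0.531 -0.234  0.085] 0.98716986
wall (270, 118) [ 0.721 -0.01   0.153] 0.960379
wall2 (120, 118) [0.728 0.37  0.15 ] 0.9724439
wall3 (425, 118) [ 0.716 -0.395  0.15 ] 0.9540066
ycup (326, 287) [ 0.299 -
[... 986 characters left out ...]
]), 0.21)]
square_tile top [(array([ 0.604, -0.142,  0.085]), 0.59)]
square_tile scene [(array([ 0.648, -0.151,  0.085]), 0.56), (array([ 0.484, -0.07 ,  0.084]), 0.45)]
hex_board top [(array([0.452, 0.057, 0.083]), 0.8)]
hex_board scene [(array([ 0.637, -0.152,  0.127]), 0.19)]
long_rest top [(array([ 0.484, -0.224,  0.086]), 0.87)]
long_rest scene [(array([ 0.518, -0.227,  0.084]), 0.79), (array([ 0.489, -0.237,  0.113]), 0.75)]
cross_trivet top [(array([ 0.473, -0.065,  0.087]), 0.68), (array([0.473, 0.076, 0.169]), 0.63)]
cross_trivet scene [(array([ 0.484, -0.069,  0.083]), 0.7)]
jug_mid top [(array([0.477, 0.249, 0.122]), 0.66)]
jug_mid scene [(array([0.499, 0.23 , 0.13 ]), 0.63)]
1.15
```

View pics/topz.png

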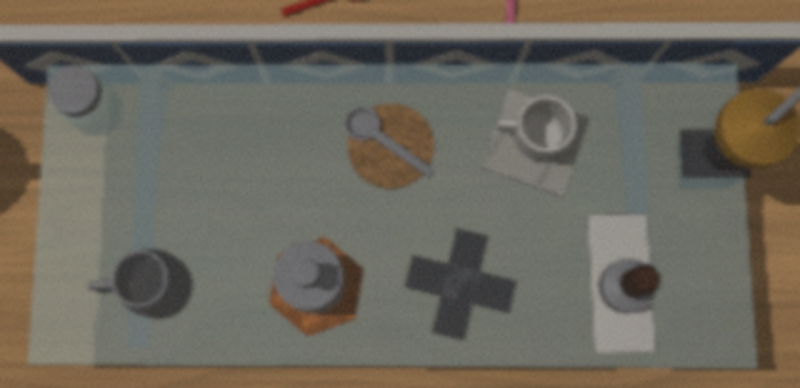

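Run:
```python
from h import *
np.set_printoptions(precision=4,suppress=True)
c=cam("top");d=np.load("pics/top0.npy");P=pts(d,c);p=cv2.imread("pics/top0.png")
print("cam R",c[1])
def reg(u0,u1,v0,v1): 
    m=np.zeros(d.shape,bool);m[v0:v1,u0:u1]=1;return m
# raised points
X=P[...,2]
def circ(m):
    q=P[m];A=np.c_[2*q[:,:2],np.ones(len(q))];s=np.linalg.lstsq(A,(q[:,:2]**2).sum(1),rcond=None)[0]
    return s[:2],np.sqrt(s[2]+s[0]**2+s[1]**2),len(q)
m=reg(305,350,135,180)&(X>.137)&(X<.16);print("cup rim",circ(m),P[m].mean(0))
m=reg(212,255,195,240)&(X>.16)&(X<.175);print("lid",P[m].min(0),P[m].max(0))
q=P[m];(cx,cy),r=cv2.minEnclosingCircle((q[:,:2]*1000).astype(np.float32));print("lid enc",cx,cy,r)
m=reg(212,255,195,240)&(X>.19)&(X<.21);q=P[m];print("knob",q.mean(0),cv2.minEnclosingCircle((q[:,:2]*1000).astype(np.float32)))
m=reg(340,385,200,235)&(X>.098)&(X<.116);q=P[m];print("tbase",q.mean(0),cv2.minEnclosingCircle((q[:,:2]*1000).astype(np.float32)))
m=reg(340,385,200,235)&(X>.165)&(X<.185);q=P[m];print("ttop",q.mean(0),cv2.minEnclosingCircle((q[:,:2]*1000).astype(np.float32)))
# raised z stat
for n,(u0,u1,v0,v1) in dict(cross=(280,310,205,235),glass=(180,220,170,190)).items():
    print(n,np.median(X[v0:v1,u0:u1]))
# wall
for u in (200,260,300,350,400): print("wall",u,[(v,np.round(P[v,u,[0,2]],3)) for v in range(112,140,3)])
hsv=cv2.cvtColor(p,cv2.COLOR_BGR2HSV)
for u,v in ((255,172),(245,232),(358,196),(294,218),(310,170),(300,165),(280,190),(272,167)): print((u,v),hsv[v,u],p[v,u])
```

```text
cam R [[-0.007  -0.9831  0.1827]
 [-0.9997  0.0112  0.0223]
 [-0.024  -0.1825 -0.9829]]
cup rim (array([ 0.6279, -0.1534]), np.float64(0.026653832311467427), 143) [ 0.6288 -0.1543  0.1437]
lid [0.4463 0.0498 0.1623] [0.5105 0.1112 0.1746]
lid enc 478.31640625 80.2833023071289 32.34097671508789
knob [0.4779 0.08   0.1996] ((478.2296447753906, 80.50715637207031), 12.727520942687988)
tbase [ 0.4689 -0.2277  0.109 ] ((471.382080078125, -234.68353271484375), 26.952152252197266)
ttop [ 0.4709 -0.2327  0.174 ] ((471.938232421875, -234.4256134033203), 14.310245513916016)
cross 0.08625962141863708
glass 0.08095294254281171
wall 200 [(112, array([ 0.799, -0.001])), (115, array([0.733, 0.149])), (118, array([0.725, 0.149])), (121, array([0.719, 0.144])), (124, array([0.717, 0.127])), (127, array([0.716, 0.106])), (130, array([0.714, 0.086])), (133, array([0.708, 0.081])), (136, array([0.698, 0.085])), (139, array([0.691, 0.081]))]
wall 260 [(112, array([0.795, 0.002])), (115, array([0.387, 1.068])), (118, array([0.722, 0.151])), (121, array([0.717, 0.143])), (124, array([0.713, 0.13 ])), (127, 
[... 682 characters left out ...]
ray([0.702, 0.081])), (136, array([0.694, 0.079])), (139, array([0.684, 0.084]))]
wall 400 [(112, array([0.789, 0.001])), (115, array([0.725, 0.149])), (118, array([0.716, 0.152])), (121, array([0.712, 0.142])), (124, array([0.71 , 0.124])), (127, array([0.708, 0.106])), (130, array([0.707, 0.083])), (133, array([0.7  , 0.079])), (136, array([0.691, 0.082])), (139, array([0.682, 0.084]))]
(255, 172) [ 15 119 118] [ 63  90 118]
(245, 232) [ 14 154 106] [ 42  71 106]
(358, 196) [ 18  17 150] [140 146 150]
(294, 218) [130  12  65] [65 62 63]
(310, 170) [ 25  22 127] [116 125 127]
(300, 165) [ 38  18 116] [108 116 114]
(280, 190) [ 33  24 116] [105 116 115]
(272, 167) [150   5 105] [105 103 105]
```

```bash
cat > rect.py <<'E'
from h import *
def rectify(p,c,z,x0,x1,y0,y1,s):
    # output pixel (col,row): y = y1 - col/s ; x = x1 - row/s   (s px per m)
    W=int((y1-y0)*s);H=int((x1-x0)*s)
    W4=[(x1,y1),(x1,y0),(x0,y0),(x0,y1)]
    src=np.float32([proj((a,b,z),c) for a,b in W4]);dst=np.float32([(0,0),(W,0),(W,H),(0,H)])
    return cv2.warpPerspective(p,cv2.getPerspectiveTransform(src,dst),(W,H),flags=cv2.INTER_CUBIC)
def grid(im,x0,x1,y0,y1,s,step=.05):
    im=im.copy()
    for k in range(-40,40):
        g=k*step
        if y0<g<y1: u=int((y1-g)*s);cv2.line(im,(u,0),(u,6),(0,0,255),1);cv2.putText(im,f"{g:.2f}",(u,16),0,.35,(0,0,255),1)
        if x0<g<x1: v=int((x1-g)*s);cv2.line(im,(0,v),(6,v),(0,0,255),1);cv2.putText(im,f"{g:.2f}",(8,v),0,.35,(0,0,255),1)
    return im
E
python3 - <<'E'
from rect import *
c=cam("top");p=cv2.imread("pics/top0.png")
b=(.40,.70,-.29,.15);s=1800
im=rectify(p,c,.086,*b,s);cv2.imwrite("pics/rect_raw.png",im)
# hypotheses overlay
cv2.imwrite("pics/rect1.png",grid(im,*b,s))
E
```

```text
(no output)
```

View pics/rect1.png

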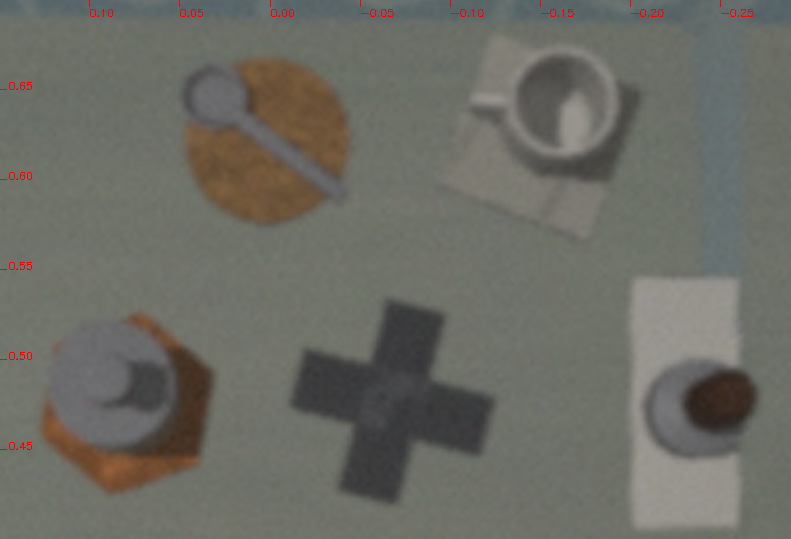

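Measured plate centres (x, y): coaster (0.622, 0.001), tile (0.624, -0.150), hex (0.476, 0.080), cross (0.477, -0.068; bars at -13.6° and 76.4°), and rest (0.476, -0.231; yaw about 0). The spoon mid is at (0.625, 0.002) with yaw about 52°. I'll park the spoon on the cross first, so the rest can follow the listed order.

>>> carry_out --pt "140 150 60 0 0 8" --pt "140 150 60 0 0 16" --pt "140 150 60 0 0 24" --pt "140 150 60 0 0 31.5" --pt "180 200 60 0 0 31.5" --jaw 0

```text
t: 1.65
position: [0.3512, -0.3104, 0.3105]
tcp_rot: [2.814, 1.39, 0.001]
contact_force: [0.9, -0.8, -0.7]
width: 0.0854
```

```bash
cat > st.py <<'E'
from h import *
np.set_printoptions(precision=4,suppress=True)
s=monitor.get_state();M=R.from_rotvec(s["tcp_rot"]).as_matrix()
print("t %.2f"%s["t"],"pos",s["position"],"z",M[:,2],"jawyaw %.1f"%np.degrees(np.arctan2(M[1,1],M[0,1])),"F",s["contact_force"],"w %.4f"%s["width"],"q",s["q"])
E
python3 st.py
```

```text
t 1.65 pos [ 0.3512 -0.3104  0.3105] z [ 0.0017 -0.0025 -1.    ] jawyaw -37.4 F [ 0.9181 -0.7709 -0.7123] w 0.0854 q [-0.9746  0.1461  1.5507  0.      1.4417 -0.3217]
```

>>> carry_out --pt "160 180 0 0 0 0" --pt "160 180 0 0 0 0" --pt "160 180 0 0 0 0" --pt "160 180 0 0 0 0" --pt "160 180 0 0 0 0"

```text
t: 2.15
position: [0.5124, -0.1282, 0.3107]
tcp_rot: [2.813, 1.392, 0.001]
contact_force: [0.1, 0.8, -0.0]
width: 0.0852
```

>>> carry_out --pt "114 132 -60 0 0 0" --pt "114 132 -60 0 0 0" --pt "114 132 -60 0 0 0" --pt "114 132 -60 0 0 0" --pt "114 132 -60 0 0 0"

```text
t: 2.65
position: [0.6274, 0.0072, 0.2478]
tcp_rot: [2.813, 1.399, -0.003]
contact_force: [-0.3, -0.5, -0.5]
width: 0.0852
```

```bash
python3 st.py
python3 - <<'E'
from rect import *
c=cam("wrist");p,d=cams.capture("wrist");cv2.imwrite("pics/w1.png",p);np.save("pics/w1.npy",d)
np.set_printoptions(precision=4,suppress=True);print(c[2],c[1][:,2])
b=(.54,.70,-.1,.1);s=3500
cv2.imwrite("pics/w1r.png",grid(rectify(p,c,.09,*b,s),*b,s,.02))
E
```

```text
t 2.65 pos [0.6274 0.0072 0.2478] z [-0.0014 -0.0012 -1.    ] jawyaw -37.1 F [-0.3263 -0.5241 -0.479 ] w 0.0852 q [-0.1744  0.5469  1.1588 -0.0014  1.4371  0.4737]
[0.672  0.0675 0.3714] [-0.1784 -0.2341 -0.9557]
```

View pics/w1.png

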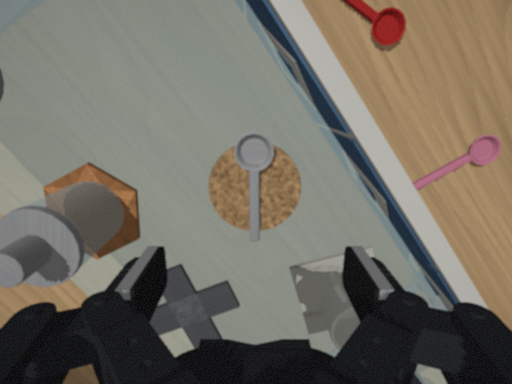

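View pics/w1r.png

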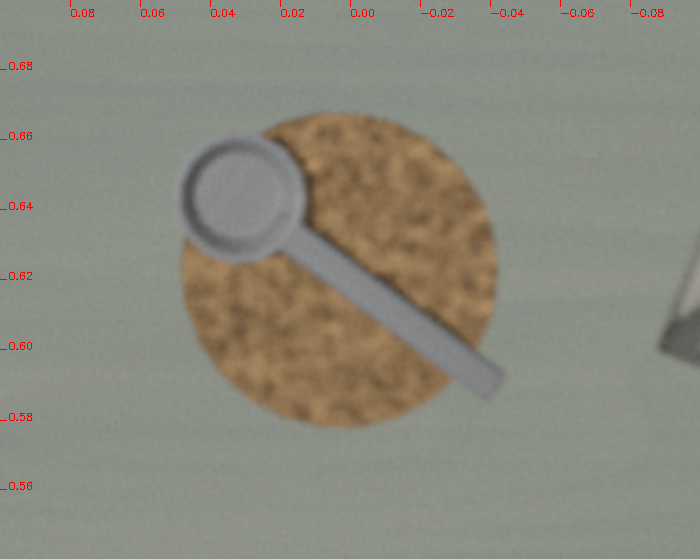

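The wrist view shows the spoon with its bowl at (255,152) and its handle end at (255,238). The measured spoon mid is (0.623, 0.002) at yaw 53°, and the jaws are already aligned. Going down.

>>> carry_out --pt "-4.4 -4.9 -130 0 0 0" --pt "-4.4 -4.9 -130 0 0 0" --pt "-4.4 -4.9 -130 0 0 0" --pt "-4.4 -4.9 -135 0 0 0" --pt "-4.4 -4.9 -135 0 0 0"

```text
t: 3.2
position: [0.6225, -0.0003, 0.1151]
tcp_rot: [2.813, 1.395, -0.001]
contact_force: [-0.5, 0.5, 1.3]
width: 0.0854
```

```bash
python3 st.py
```

```text
t 3.20 pos [ 0.6225 -0.0003  0.1151] z [ 0.0004 -0.0024 -1.    ] jawyaw -37.3 F [-0.4767  0.5496  1.2725] w 0.0854 q [-0.1876  0.6494  1.3465 -0.0025  1.1449  0.4637]
```

>>> carry_out --pt "0 2.3 -8.5 0 0 0" --pt "0 2.3 -8.5 0 0 0" --pt "0 2.3 -8.5 0 0 0"

```text
t: 3.5
position: [0.6229, 0.002, 0.1077]
tcp_rot: [2.812, 1.394, 0.001]
contact_force: [0.4, -0.2, 0.8]
width: 0.0856
```

>>> carry_out --pt "0 0 0 0 0 0" --pt "0 0 0 0 0 0" --pt "0 0 0 0 0 0" --pt "0 0 0 0 0 0" --pt "0 0 0 0 0 0" --jaw 1

```text
t: 4.0
position: [0.6229, 0.002, 0.1077]
tcp_rot: [2.812, 1.394, 0.001]
contact_force: [0.2, 0.9, 0.3]
width: 0.0124
```

```bash
python3 st.py; python3 st.py
```

```text
t 4.00 pos [0.6229 0.002  0.1077] z [ 0.002  -0.0027 -1.    ] jawyaw -37.2 F [0.205  0.8731 0.3478] w 0.0124 q [-0.1838  0.6581  1.3526 -0.0025  1.1284  0.4674]
t 4.00 pos [0.6229 0.002  0.1077] z [ 0.002  -0.0027 -1.    ] jawyaw -37.2 F [0.205  0.8731 0.3478] w 0.0124 q [-0.1838  0.6581  1.3526 -0.0025  1.1284  0.4674]
```

Width 12 mm and possibly still closing. I'll wait once more.

>>> carry_out --pt "0 0 0 0 0 0" --pt "0 0 0 0 0 0" --pt "0 0 0 0 0 0"

```text
t: 4.3
position: [0.623, 0.002, 0.1079]
tcp_rot: [2.811, 1.394, 0.001]
contact_force: [-0.5, 0.2, 3.4]
width: 0.0077
```

>>> carry_out --pt "0 0 0 0 0 0" --pt "0 0 0 0 0 0" --pt "0 0 0 0 0 0"

```text
t: 4.6
position: [0.623, 0.002, 0.1078]
tcp_rot: [2.811, 1.394, 0.001]
contact_force: [-0.0, -0.5, 0.6]
width: 0.0078
```

Run:
```python
from h import *
p,d=cams.capture("wrist");cv2.imwrite("pics/w2.png",p)
```

```text
(no output)
```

View pics/w2.png

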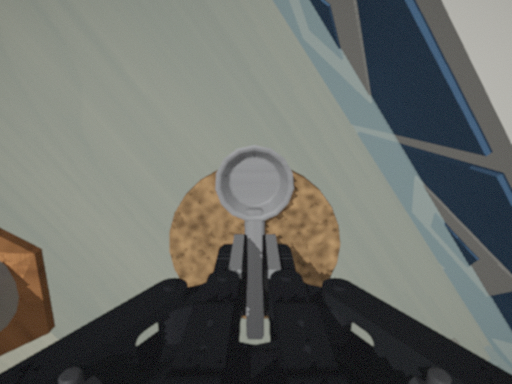

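>>> carry_out --pt "0 0 20 0 0 0" --pt "0 0 40 0 0 0" --pt "0 0 60 0 0 0" --pt "0 0 60 0 0 0"

```text
t: 5.05
position: [0.624, 0.0018, 0.1703]
tcp_rot: [2.809, 1.393, 0.007]
contact_force: [0.0, -0.2, -1.3]
width: 0.0077
```

```bash
python3 st.py
python3 - <<'E'
from h import *
p,d=cams.capture("wrist");cv2.imwrite("pics/w3.png",p)
p2,d=cams.capture("scene");cv2.imwrite("pics/s3.png",cv2.resize(p2[120:280,130:390],(800,492)))
E
```

```text
t 5.05 pos [0.624  0.0018 0.1703] z [ 0.0068 -0.0036 -1.    ] jawyaw -37.2 F [ 0.0302 -0.172  -1.3261] w 0.0077 q [-0.1837  0.5922  1.29   -0.0024  1.252   0.467 ]
```

View pics/w3.png

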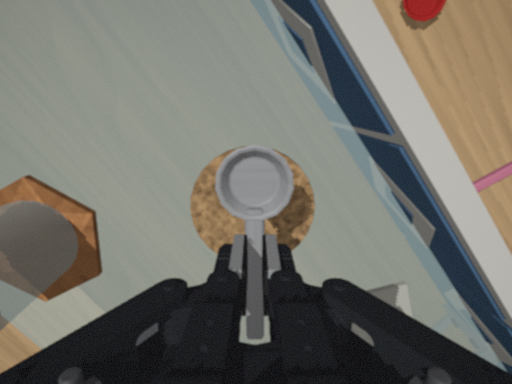

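View pics/s3.png

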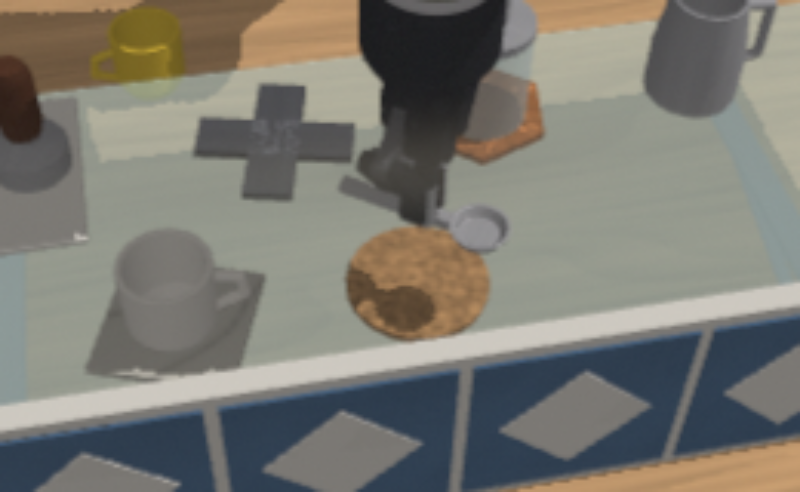

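The spoon is held level. Carrying it to the cross, aligned with the 76.4° bar.

>>> carry_out --pt "-40 -18 20 0 0 8" --pt "-80 -37 20 0 0 16" --pt "-120 -56 20 0 0 23.5" --pt "-147 -69 10 0 0 23.5" --pt "-147 -69 10 0 0 23.5"

```text
t: 5.65
position: [0.4725, -0.0675, 0.1751]
tcp_rot: [-2.472, -1.936, 0.003]
contact_force: [-0.7, -0.1, 0.3]
width: 0.0074
```

```bash
python3 st.py
python3 - <<'E'
from rect import *
c=cam("wrist");p,d=cams.capture("wrist");cv2.imwrite("pics/w4.png",p)
b=(.40,.56,-.16,.02);s=3500
cv2.imwrite("pics/w4r.png",grid(rectify(p,c,.086,*b,s),*b,s,.02))
E
```

```text
t 5.65 pos [ 0.4725 -0.0675  0.1751] z [-0.0022 -0.0002 -1.    ] jawyaw -13.9 F [-0.651  -0.1456  0.2749] w 0.0074 q [-0.3876  0.2869  1.7423 -0.0011  1.1144 -0.145 ]
```

View pics/w4.png

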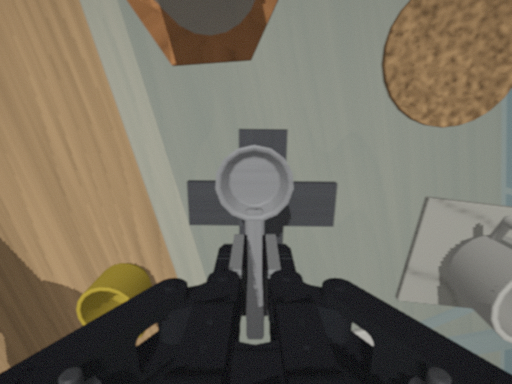

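View pics/w4r.png

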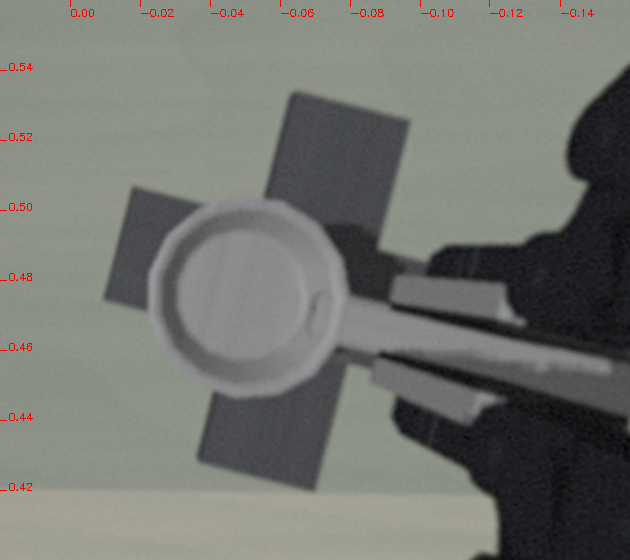

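>>> carry_out --pt "4.4 0.5 -30 0 0 0" --pt "4.4 0.5 -50 0 0 0" --pt "4.4 0.5 -60 0 0 0" --pt "4.4 0.5 -63 0 0 0" --pt "4.4 0.5 -63 0 0 0"

```text
t: 6.2
position: [0.4792, -0.0667, 0.113]
tcp_rot: [2.472, 1.937, -0.0]
contact_force: [0.7, 0.2, 0.5]
width: 0.0076
```

```bash
python3 st.py
```

```text
t 6.20 pos [ 0.4792 -0.0667  0.113 ] z [ 0.0002 -0.0007 -1.    ] jawyaw -13.8 F [0.7017 0.2085 0.4615] w 0.0076 q [-0.3807  0.3859  1.7914 -0.0007  0.9639 -0.1387]
```

>>> carry_out --pt "-2 0 -4.5 0 0 0" --pt "-2 0 -4.5 0 0 0" --pt "-2 0 -4.5 0 0 0"

```text
t: 6.5
position: [0.4773, -0.0667, 0.1089]
tcp_rot: [2.472, 1.937, 0.0]
contact_force: [-0.0, -0.6, 0.2]
width: 0.0074
```

>>> carry_out --pt "0 0 0 0 0 0" --pt "0 0 0 0 0 0" --pt "0 0 0 0 0 0" --jaw 0.3

```text
t: 6.8
position: [0.4774, -0.0667, 0.109]
tcp_rot: [2.472, 1.937, 0.0]
contact_force: [0.5, -0.0, -0.5]
width: 0.0503
```

>>> carry_out --pt "0 0 50 0 0 0" --pt "0 0 100 0 0 7" --pt "40 -23 130 0 0 13.8" --pt "85 -50 130 0 0 13.8" --pt "110 -60 130 0 0 13.8" --jaw 0

```text
t: 7.3
position: [0.5893, -0.1285, 0.2402]
tcp_rot: [2.22, 2.217, 0.002]
contact_force: [-0.1, -0.3, 0.7]
width: 0.0853
```

```bash
python3 st.py
python3 - <<'E'
from rect import *
c=cam("wrist");p,d=cams.capture("wrist");cv2.imwrite("pics/w5.png",p);np.save("pics/w5.npy",d)
P=pts(d,c);m=(abs(P[...,2]-.1435)<.004)&(abs(P[...,0]-.63)<.05)&(abs(P[...,1]+.153)<.05)
q=P[m];A=np.c_[2*q[:,:2],np.ones(len(q))];s=np.linalg.lstsq(A,(q[:,:2]**2).sum(1),rcond=None)[0];print(s[:2],np.sqrt(s[2]+s[0]**2+s[1]**2),len(q))
b=(.42,.70,-.22,.06);s=2000
cv2.imwrite("pics/w5r.png",grid(rectify(p,c,.144,*b,s),*b,s,.02))
E
```

```text
t 7.30 pos [ 0.5893 -0.1285  0.2402] z [ 0.004  -0.0022 -1.    ] jawyaw -0.1 F [-0.0948 -0.3036  0.6787] w 0.0853 q [-0.4085  0.4919  1.2643 -0.0004  1.3808 -0.4069]
[ 0.62818291 -0.15118561] 0.026599512125482547 1199
```

View pics/w5.png

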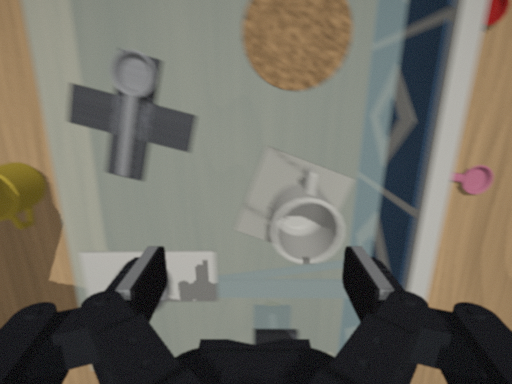

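View pics/w5r.png

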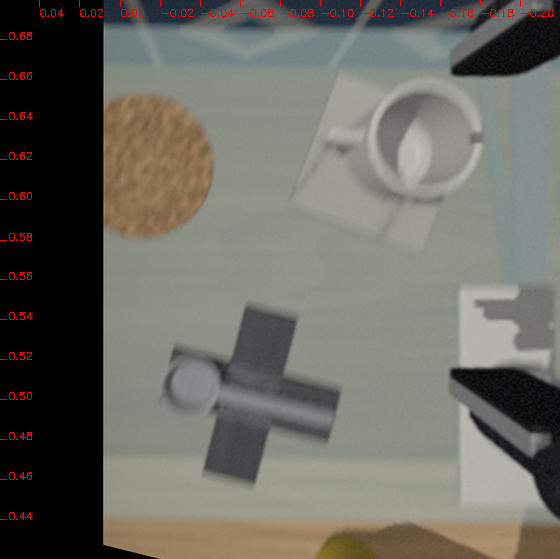

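>>> carry_out --pt "39.5 -23.5 0 0 0 0" --pt "39.5 -23.5 0 0 0 0" --pt "39.5 -23.5 -40 0 0 0" --pt "39.5 -23.5 -80 0 0 0" --pt "39.5 -23.5 -110 0 0 0"

```text
t: 7.85
position: [0.6303, -0.1528, 0.126]
tcp_rot: [2.223, 2.218, 0.001]
contact_force: [0.2, -0.4, 0.3]
width: 0.0857
```

```bash
python3 st.py
```

```text
t 7.85 pos [ 0.6303 -0.1528  0.126 ] z [ 0.0013 -0.0007 -1.    ] jawyaw -0.1 F [ 0.1699 -0.4394  0.2946] w 0.0857 q [-0.4181  0.6911  1.2416 -0.0002  1.2074 -0.4156]
```

>>> carry_out --pt "-1.5 0.5 -10 0 0 0" --pt "-1.5 0.5 -10 0 0 0" --pt "-1.5 0.5 -10 0 0 0"

```text
t: 8.15
position: [0.6295, -0.1526, 0.1179]
tcp_rot: [2.221, 2.216, 0.002]
contact_force: [0.1, -0.6, -0.6]
width: 0.0857
```

>>> carry_out --pt "0 0 0 0 0 0" --pt "0 0 0 0 0 0" --pt "0 0 0 0 0 0" --pt "0 0 0 0 0 0" --pt "0 0 0 0 0 0" --jaw 1

```text
t: 8.65
position: [0.63, -0.1529, 0.12]
tcp_rot: [2.219, 2.214, 0.003]
contact_force: [-3.2, 0.3, 8.6]
width: 0.056
```

```bash
python3 st.py
```

```text
t 8.65 pos [ 0.63   -0.1529  0.12  ] z [ 0.0063 -0.0032 -1.    ] jawyaw -0.1 F [-3.1655  0.2598  8.6057] w 0.0560 q [-0.4183  0.6942  1.253  -0.0004  1.1873 -0.4159]
```

>>> carry_out --pt "0 0 20 0 0 0" --pt "0 0 50 0 0 0" --pt "-3 30 60 0 0 0" --pt "-6 70 60 0 0 0" --pt "-7.5 110 60 0 0 0"

```text
t: 9.15
position: [0.6224, -0.042, 0.181]
tcp_rot: [2.22, 2.212, 0.005]
contact_force: [1.5, 0.2, -0.8]
width: 0.056
```

```bash
python3 st.py
python3 - <<'E'
from h import *
p,d=cams.capture("wrist");cv2.imwrite("pics/w6.png",p)
E
```

```text
t 9.15 pos [ 0.6224 -0.042   0.181 ] z [ 0.0078 -0.0035 -1.    ] jawyaw -0.2 F [ 1.5249  0.241  -0.811 ] w 0.0560 q [-0.2543  0.5815  1.2787 -0.0015  1.273  -0.2505]
```

View pics/w6.png

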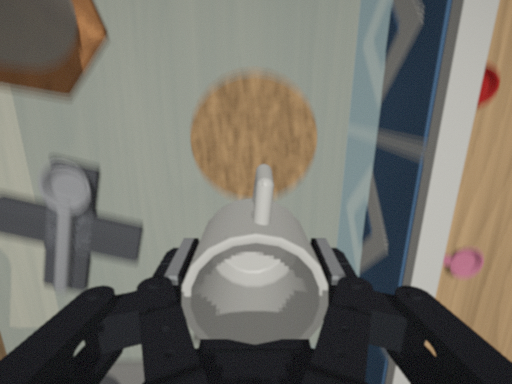

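>>> carry_out --pt "0 43.5 0 0 0 0" --pt "0 43.5 0 0 0 0" --pt "0 43.5 -20 0 0 0" --pt "0 43.5 -40 0 0 0" --pt "0 43.5 -52 0 0 0"

```text
t: 9.7
position: [0.6216, 0.0074, 0.1277]
tcp_rot: [2.217, 2.22, 0.005]
contact_force: [0.2, 0.0, -2.0]
width: 0.056
```

```bash
python3 st.py
python3 - <<'E'
from h import *
c=cam("wrist");p,d=cams.capture("wrist");cv2.imwrite("pics/w7.png",p);P=pts(d,c)
z=P[...,2];
m=(abs(P[...,0]-.6225)<.05)&(abs(P[...,1]-.002)<.05)&(z>.12)&(z<.17)
q=P[m];print(np.histogram(q[:,2],bins=np.arange(.12,.17,.003)))
ztop=np.percentile(q[:,2],90);m&=(z>.148)&(z<.160)
q=P[m];A=np.c_[2*q[:,:2],np.ones(len(q))];s=np.linalg.lstsq(A,(q[:,:2]**2).sum(1),rcond=None)[0];print(s[:2],np.sqrt(s[2]+s[0]**2+s[1]**2),len(q))
E
```

```text
t 9.70 pos [0.6216 0.0074 0.1277] z [ 0.0056 -0.0007 -1.    ] jawyaw 0.1 F [ 0.1706  0.0468 -1.975 ] w 0.0560 q [-0.1764  0.631   1.3425  0.0003  1.1624 -0.1779]
(array([ 757,  804,  863,  919,  974, 1097, 1562, 1493, 1257, 1049, 3516,
        301,  512,  719,  893, 2498]), array([0.12 , 0.123, 0.126, 0.129, 0.132, 0.135, 0.138, 0.141, 0.144,
       0.147, 0.15 , 0.153, 0.156, 0.159, 0.162, 0.165, 0.168]))
[0.62119739 0.00956546] 0.029842830695882568 5295
```

View pics/w7.png

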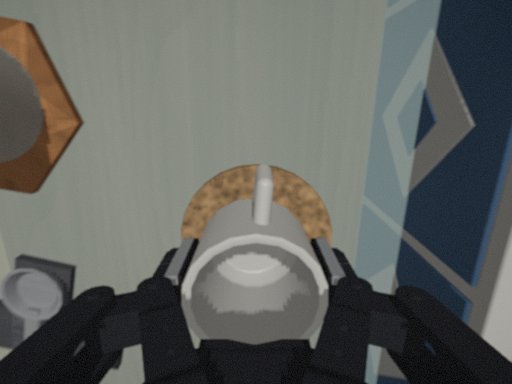

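>>> carry_out --pt "1 -6.5 0 0 0 0" --pt "1 -6.5 -3 0 0 0" --pt "1 -6.5 -7 0 0 0" --pt "1 -6.5 -7 0 0 0"

```text
t: 10.15
position: [0.6225, 0.0007, 0.12]
tcp_rot: [2.217, 2.22, 0.005]
contact_force: [0.0, -0.4, 2.6]
width: 0.056
```

```bash
python3 st.py
```

```text
t 10.15 pos [0.6225 0.0007 0.12  ] z [ 0.0051 -0.0008 -1.    ] jawyaw 0.1 F [ 0.0049 -0.4452  2.5598] w 0.0560 q [-0.1869  0.6416  1.3461  0.0002  1.1488 -0.188 ]
```

>>> carry_out --pt "0 0 0 0 0 0" --pt "0 0 0 0 0 0" --pt "0 0 0 0 0 0" --pt "0 0 0 0 0 0" --jaw 0

```text
t: 10.55
position: [0.6225, 0.0007, 0.12]
tcp_rot: [2.217, 2.22, 0.005]
contact_force: [0.3, -0.1, -0.2]
width: 0.0853
```

>>> carry_out --pt "0 0 30 0 0 0" --pt "0 0 80 0 0 0" --pt "0 0 120 0 0 0" --pt "-30 20 160 0 0 0" --pt "-60 40 180 0 0 0"

```text
t: 11.05
position: [0.5624, 0.0406, 0.3024]
tcp_rot: [2.217, 2.217, 0.008]
contact_force: [-0.3, 0.3, 0.2]
width: 0.0856
```

```bash
python3 st.py
python3 - <<'E'
from rect import *
np.set_printoptions(precision=4,suppress=True)
for n in ("wrist","top"):
    c=cam(n);p,d=cams.capture(n);cv2.imwrite(f"pics/{n}8.png",p);P=pts(d,c)
    z=P[...,2]
    m=(abs(P[...,0]-.6225)<.04)&(abs(P[...,1]-.002)<.04)&(abs(z-.144)<.004)
    q=P[m];A=np.c_[2*q[:,:2],np.ones(len(q))];s=np.linalg.lstsq(A,(q[:,:2]**2).sum(1),rcond=None)[0];print(n,s[:2],np.sqrt(s[2]+s[0]**2+s[1]**2),len(q))
    m=(abs(P[...,0]-.478)<.02)&(abs(P[...,1]-.08)<.02)&(abs(z-.199)<.005)
    if m.sum()>5: q=P[m];print(n,"knob",q.mean(0),cv2.minEnclosingCircle((q[:,:2]*1000).astype(np.float32)))
E
```

```text
t 11.05 pos [0.5624 0.0406 0.3024] z [ 0.0082 -0.0012 -1.    ] jawyaw -0.0 F [-0.3121  0.305   0.2186] w 0.0856 q [-0.1356  0.3658  1.2897 -0.0001  1.4779 -0.1355]
wrist [0.6209 0.0022] 0.026670543236635553 733
wrist knob [0.4792 0.0827 0.1989] ((478.6290283203125, 82.35234069824219), 12.968010902404785)
top [0.5983 0.0149] 0.0016320651508002566 3
```

View pics/wrist8.png

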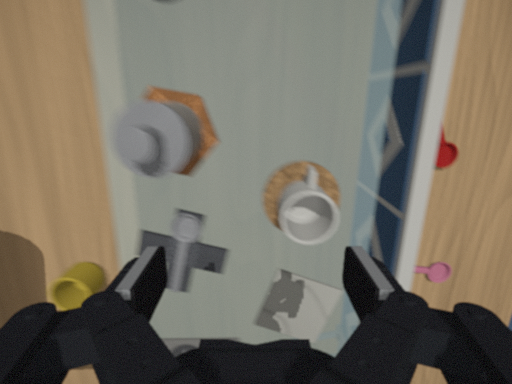

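The cup sits centred on the coaster at (0.621, 0.002). Next is the canister by its knob, at (0.4785, 0.0815).

>>> carry_out --pt "-42 20 0 0 0 0" --pt "-84 41 0 0 0 0" --pt "-84 41 -30 0 0 0" --pt "-84 41 -70 0 0 0" --pt "-84 41 -95 0 0 0"

```text
t: 11.65
position: [0.4762, 0.0838, 0.2069]
tcp_rot: [2.212, 2.22, 0.009]
contact_force: [1.1, -0.4, 0.3]
width: 0.0852
```

```bash
python3 st.py
```

```text
t 11.65 pos [0.4762 0.0838 0.2069] z [ 0.0089 -0.001  -1.    ] jawyaw 0.2 F [ 1.1402 -0.4186  0.3426] w 0.0852 q [-0.0686  0.2579  1.6897 -0.0005  1.185  -0.072 ]
```

>>> carry_out --pt "2.3 -2.3 -15 0 0.5 0" --pt "2.3 -2.3 -15 0 0.5 0" --pt "2.3 -2.3 -15 0 0.5 0"

```text
t: 11.95
position: [0.4792, 0.0812, 0.1925]
tcp_rot: [2.217, 2.224, -0.0]
contact_force: [0.2, 0.0, 0.5]
width: 0.0859
```

>>> carry_out --pt "0 0 0 0 0 0" --pt "0 0 0 0 0 0" --pt "0 0 0 0 0 0" --pt "0 0 0 0 0 0" --pt "0 0 0 0 0 0" --jaw 1

```text
t: 12.45
position: [0.4793, 0.0813, 0.193]
tcp_rot: [2.216, 2.224, 0.0]
contact_force: [-2.1, -0.2, 4.7]
width: 0.0244
```

>>> carry_out --pt "0 0 0 0 0 0" --pt "0 0 0 0 0 0"

```text
t: 12.65
position: [0.4792, 0.0813, 0.193]
tcp_rot: [2.216, 2.224, 0.0]
contact_force: [-0.6, -0.2, 0.1]
width: 0.0241
```

```bash
python3 st.py
```

```text
t 12.65 pos [0.4792 0.0813 0.193 ] z [ 0.0015 -0.0012 -1.    ] jawyaw 0.2 F [-0.5622 -0.1859  0.0925] w 0.0241 q [-0.0731  0.2822  1.6966 -0.0012  1.1612 -0.076 ]
```

>>> carry_out --pt "0 0 30 0 0 0" --pt "0 0 70 0 0 0" --pt "0 -20 95 0 0 0" --pt "20 -60 95 0 0 0" --pt "42 -100 95 0 0 0"

```text
t: 13.15
position: [0.5216, -0.0196, 0.2887]
tcp_rot: [2.214, 2.225, 0.002]
contact_force: [1.0, -0.6, -1.8]
width: 0.0241
```

```bash
python3 st.py
python3 - <<'E'
from rect import *
c=cam("wrist");p,d=cams.capture("wrist");cv2.imwrite("pics/w9.png",p)
b=(.52,.70,-.22,-.02);s=3500
cv2.imwrite("pics/w9r.png",grid(rectify(p,c,.086,*b,s),*b,s,.02))
E
```

```text
t 13.15 pos [ 0.5216 -0.0196  0.2887] z [ 0.003  -0.0015 -1.    ] jawyaw 0.3 F [ 1.0012 -0.5986 -1.7689] w 0.0241 q [-0.262   0.2791  1.4422 -0.0007  1.417  -0.2668]
```

View pics/w9.png

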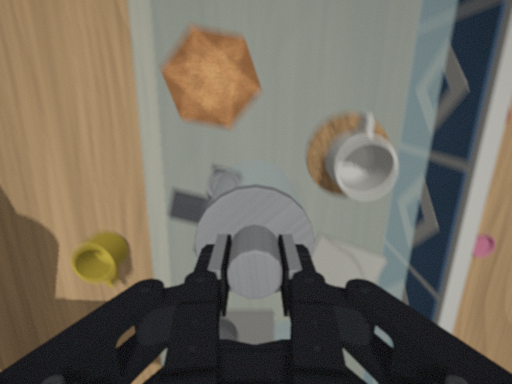

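Run:
```python
from rect import *
c=cam("wrist");p=cv2.imread("pics/w9.png")
h=cv2.cvtColor(p,cv2.COLOR_BGR2HSV)
m=((h[...,1]>110)&(h[...,0]<20)).astype(np.uint8);m[:, :155]=0;m[:,270:]=0;m[140:]=0
m=cv2.morphologyEx(m,cv2.MORPH_OPEN,np.ones((3,3)))
ct=max(cv2.findContours(m,cv2.RETR_EXTERNAL,cv2.CHAIN_APPROX_NONE)[0],key=cv2.contourArea)
W=np.float32([ray(u,v,.086,c)[:2]*1000 for u,v in ct[:,0]])
M=cv2.moments(W.reshape(-1,1,2));print("hex",M["m10"]/M["m00"],M["m01"]/M["m00"],"area",abs(M["m00"]),"expect",90*90*.866)
p2,d=cams.capture("top");cv2.imwrite("pics/top9.png",p2)
```

```text
hex 480.0411736590698 70.24447343785889 area 6014.655608297937 expect 7014.6
```

View pics/w9r.png

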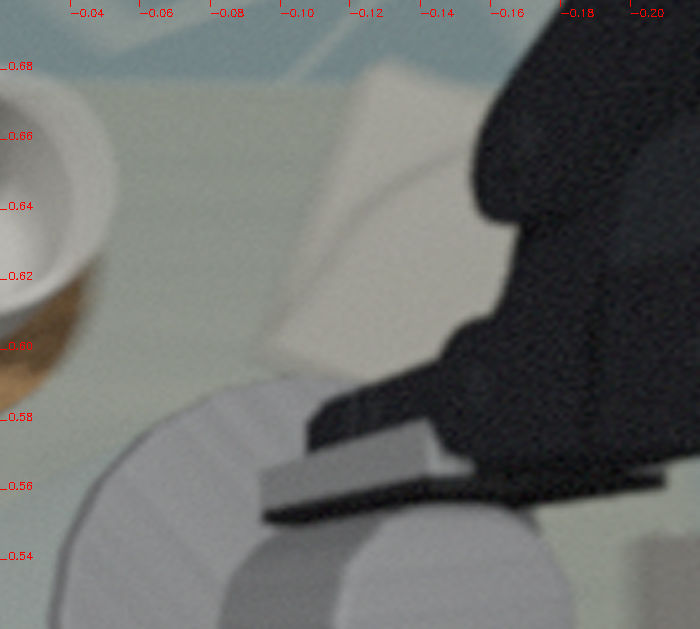

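>>> carry_out --pt "30 -40 0 0 0 0" --pt "62 -80 0 0 0 0" --pt "90 -115 0 0 0 0" --pt "102 -130 0 0 0 0" --pt "102 -130 0 0 0 0"

```text
t: 13.75
position: [0.6252, -0.1546, 0.2849]
tcp_rot: [-2.225, -2.218, 0.003]
contact_force: [0.4, -0.3, -1.3]
width: 0.0241
```

```bash
python3 st.py
python3 - <<'E'
from rect import *
c=cam("wrist");p,d=cams.capture("wrist");cv2.imwrite("pics/w10.png",p)
b=(.52,.70,-.22,-.02);s=3500
cv2.imwrite("pics/w10r.png",grid(rectify(p,c,.086,*b,s),*b,s,.02))
p,d=cams.capture("top");cv2.imwrite("pics/top10.png",p)
p,d=cams.capture("scene");cv2.imwrite("pics/scene10.png",p)
E
```

```text
t 13.75 pos [ 0.6252 -0.1546  0.2849] z [-0.0016 -0.0013 -1.    ] jawyaw -0.2 F [ 0.3962 -0.2507 -1.294 ] w 0.0241 q [-0.4234  0.5715  1.0252 -0.0018  1.5458 -0.4201]
```

View pics/w10r.png

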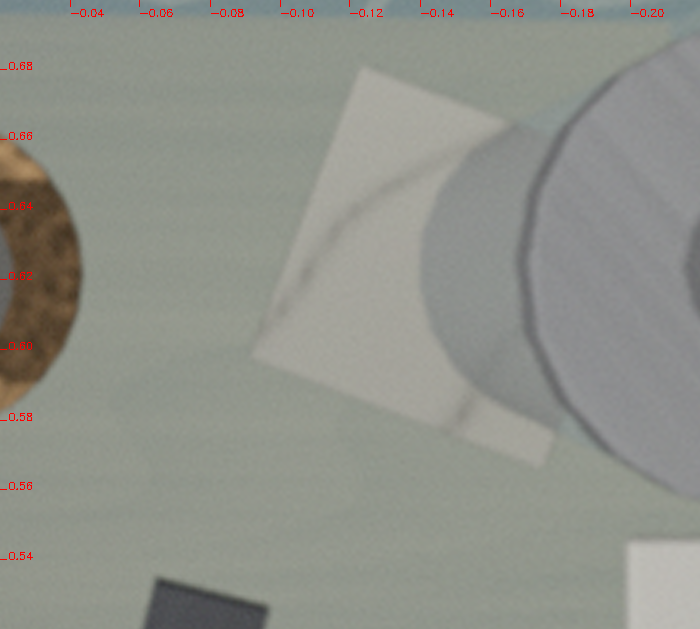

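View pics/scene10.png

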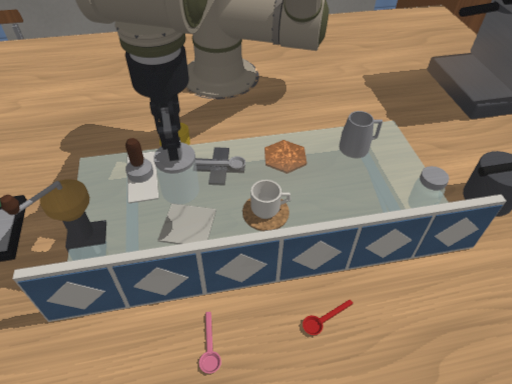

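Tile corners give a centre of (0.6237, -0.149). Lowering the canister there.

>>> carry_out --pt "-1.3 5.4 -20 0 0 0" --pt "-1.3 5.4 -50 0 0 0" --pt "-1.3 5.4 -75 0 0 0" --pt "-1.3 5.4 -80 0 0 0" --pt "-1.3 5.4 -80 0 0 0"

```text
t: 14.4
position: [0.6227, -0.1455, 0.2071]
tcp_rot: [2.22, 2.222, -0.002]
contact_force: [0.2, -0.6, -1.5]
width: 0.0241
```

```bash
python3 st.py
```

```text
t 14.40 pos [ 0.6227 -0.1455  0.2071] z [-0.0005 -0.0013 -1.    ] jawyaw 0.0 F [ 0.1743 -0.5984 -1.547 ] w 0.0241 q [-0.412   0.6003  1.1781 -0.0014  1.3632 -0.4123]
```

>>> carry_out --pt "1 -3.5 -6 0 0 0" --pt "1 -3.5 -11 0 0 0" --pt "1 -3.5 -13 0 0 0" --pt "1 -3.5 -13 0 0 0"

```text
t: 14.8
position: [0.6236, -0.149, 0.194]
tcp_rot: [2.221, 2.222, -0.002]
contact_force: [0.9, -0.7, -3.2]
width: 0.0236
```

```bash
python3 st.py
```

```text
t 14.80 pos [ 0.6236 -0.149   0.194 ] z [-0.0006 -0.0011 -1.    ] jawyaw 0.0 F [ 0.9147 -0.6725 -3.1557] w 0.0236 q [-0.4165  0.6141  1.1897 -0.0013  1.338  -0.4167]
```

>>> carry_out --pt "0 0 -1.2 0 0 0" --pt "0 0 -1.2 0 0 0"

```text
t: 15.0
position: [0.6238, -0.1491, 0.1931]
tcp_rot: [2.22, 2.221, -0.002]
contact_force: [1.5, -0.0, -0.3]
width: 0.0243
```

>>> carry_out --pt "0 0 0 0 0 0" --pt "0 0 0 0 0 0" --pt "0 0 0 0 0 0" --pt "0 0 0 0 0 0" --jaw 0.2

```text
t: 15.4
position: [0.6238, -0.1491, 0.1933]
tcp_rot: [2.22, 2.221, -0.001]
contact_force: [0.1, -0.1, 0.0]
width: 0.0679
```

>>> carry_out --pt "0 0 30 0 0 0" --pt "0 0 70 0 0 0" --pt "-40 -20 80 0 0 0" --pt "-70 -40 80 0 0 0" --pt "-70 -40 80 0 0 0" --jaw 0

```text
t: 15.9
position: [0.5516, -0.1909, 0.2743]
tcp_rot: [2.223, 2.217, -0.002]
contact_force: [0.5, -0.0, -0.7]
width: 0.0852
```

```bash
python3 st.py
python3 - <<'E'
from rect import *
np.set_printoptions(precision=4,suppress=True)
for n in ("wrist",):
    c=cam(n);p,d=cams.capture(n);cv2.imwrite(f"pics/{n}11.png",p);P=pts(d,c);z=P[...,2]
    for nm,x,y,zz,r in (("knob",.6237,-.149,.199,.02),("ttop",.471,-.234,.175,.025),("tbase",.471,-.234,.106,.04)):
        m=(abs(P[...,0]-x)<r)&(abs(P[...,1]-y)<r)&(abs(z-zz)<.005)
        if m.sum()>5: q=P[m];print(n,nm,m.sum(),q.mean(0),cv2.minEnclosingCircle((q[:,:2]*1000).astype(np.float32)))
E
```

```text
t 15.90 pos [ 0.5516 -0.1909  0.2743] z [ 0.0005 -0.0026 -1.    ] jawyaw -0.1 F [ 0.5332 -0.0235 -0.6685] w 0.0852 q [-0.5331  0.4288  1.2711 -0.002   1.4399 -0.5303]
wrist knob 1191 [ 0.6215 -0.1477  0.1988] ((622.027587890625, -147.99391174316406), 12.966212272644043)
wrist ttop 377 [ 0.4753 -0.2279  0.174 ] ((471.86572265625, -232.535400390625), 12.850454330444336)
wrist tbase 1148 [ 0.4766 -0.2252  0.1079] ((471.9989929199219, -232.8561553955078), 26.84965705871582)
```

View pics/wrist11.png

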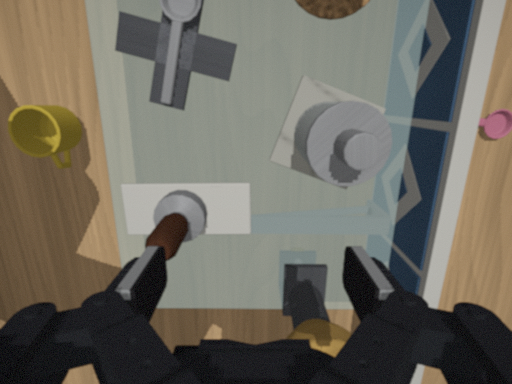

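The canister is centred on the tile at (0.622, -0.148). Next is the tamper at (0.472, -0.233).

>>> carry_out --pt "-40 -21 0 0 0 0" --pt "-79.5 -42 0 0 0 0" --pt "-79.5 -42 0 0 0 0" --pt "-79.5 -42 -30 0 0 0" --pt "-79.5 -42 -60 0 0 0"

```text
t: 16.45
position: [0.4744, -0.2319, 0.2137]
tcp_rot: [2.22, 2.217, -0.0]
contact_force: [0.8, -1.0, -0.8]
width: 0.0856
```

```bash
python3 st.py
```

```text
t 16.45 pos [ 0.4744 -0.2319  0.2137] z [ 0.0029 -0.003  -1.    ] jawyaw -0.1 F [ 0.8282 -0.9721 -0.8402] w 0.0856 q [-0.6764  0.3485  1.5471 -0.0006  1.2418 -0.6748]
```

>>> carry_out --pt "-2.2 -1.4 -20 0 0 0" --pt "-2.2 -1.4 -45 0 0 0" --pt "-2.2 -1.4 -63 0 0 0" --pt "-2.2 -1.4 -66 0 0 0" --pt "-2.2 -1.4 -66 0 0 0"

```text
t: 16.95
position: [0.4729, -0.2329, 0.1477]
tcp_rot: [2.22, 2.218, 0.0]
contact_force: [0.3, 0.2, 1.2]
width: 0.0851
```

>>> carry_out --pt "0 0 0 0 0 0" --pt "0 0 0 0 0 0" --pt "0 0 0 0 0 0" --pt "0 0 0 0 0 0" --pt "0 0 0 0 0 0" --jaw 1

```text
t: 17.45
position: [0.4729, -0.2331, 0.1482]
tcp_rot: [2.219, 2.218, -0.0]
contact_force: [-1.8, 0.6, 3.5]
width: 0.0274
```

>>> carry_out --pt "0 0 0 0 0 0" --pt "0 0 0 0 0 0"

```text
t: 17.65
position: [0.473, -0.2331, 0.1482]
tcp_rot: [2.219, 2.217, 0.0]
contact_force: [-0.5, 0.2, 1.2]
width: 0.0277
```

```bash
python3 st.py
```

```text
t 17.65 pos [ 0.473  -0.2331  0.1482] z [ 0.0032 -0.0031 -1.    ] jawyaw -0.0 F [-0.5251  0.1831  1.1635] w 0.0277 q [-0.6801  0.4187  1.631  -0.0004  1.0875 -0.679 ]
```

>>> carry_out --pt "0 0 30 0 0 0" --pt "0 0 70 0 0 0" --pt "0 30 90 0 0 0" --pt "0 70 90 0 0 0" --pt "0 110 90 0 0 0"

```text
t: 18.15
position: [0.4726, -0.1219, 0.2381]
tcp_rot: [2.221, 2.216, 0.0]
contact_force: [0.7, 0.2, -4.3]
width: 0.0279
```

>>> carry_out --pt "0 45 0 0 0 0" --pt "0 90 0 0 0 0" --pt "0 130 0 0 0 0" --pt "0 150 0 0 0 0" --pt "0 150 0 0 0 0"

```text
t: 18.65
position: [0.472, 0.0304, 0.2375]
tcp_rot: [2.218, 2.221, -0.0]
contact_force: [-0.4, -0.7, -5.4]
width: 0.0273
```

```bash
python3 st.py
python3 - <<'E'
from rect import *
c=cam("wrist");p,d=cams.capture("wrist");cv2.imwrite("pics/w12.png",p)
b=(.40,.56,-.02,.16);s=3500
cv2.imwrite("pics/w12r.png",grid(rectify(p,c,.086,*b,s),*b,s,.02))
E
```

```text
t 18.65 pos [0.472  0.0304 0.2375] z [ 0.0018 -0.002  -1.    ] jawyaw 0.1 F [-0.4187 -0.7298 -5.3542] w 0.0273 q [-0.1833  0.2083  1.6683 -0.0018  1.2628 -0.1842]
```

View pics/w12.png

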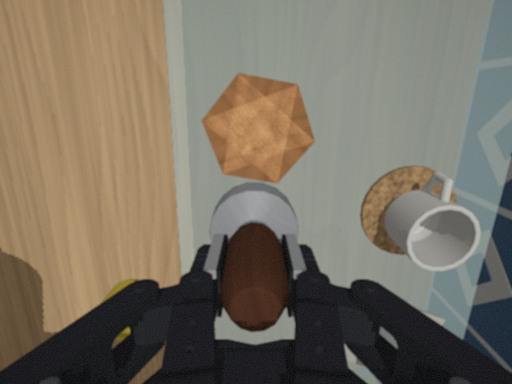

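View pics/w12r.png

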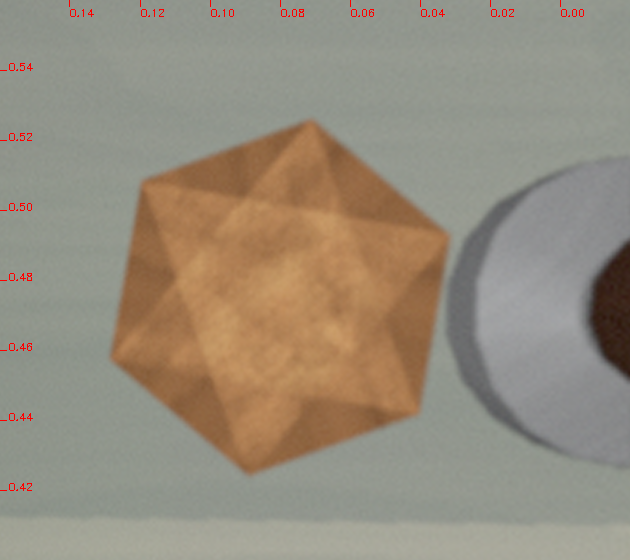

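>>> carry_out --pt "4 30 0 0 0 0" --pt "4 49.5 -20 0 0 0" --pt "4 49.5 -50 0 0 0" --pt "4 49.5 -75 0 0 0" --pt "4 49.5 -80 0 0 0"

```text
t: 19.2
position: [0.475, 0.0776, 0.1549]
tcp_rot: [-2.222, -2.22, 0.007]
contact_force: [0.2, 0.6, -3.3]
width: 0.0271
```

```bash
python3 st.py
```

```text
t 19.20 pos [0.475  0.0776 0.1549] z [-0.0036 -0.0025 -1.    ] jawyaw -0.1 F [ 0.1875  0.5708 -3.3271] w 0.0271 q [-0.0807  0.3222  1.7535 -0.0032  1.0693 -0.0783]
```

>>> carry_out --pt "1 2 -4 0 0 0" --pt "1 2 -7 0 0 0" --pt "1 2 -7 0 0 0"

```text
t: 19.5
position: [0.4765, 0.0793, 0.1487]
tcp_rot: [2.223, 2.22, -0.005]
contact_force: [-0.1, -0.3, -3.5]
width: 0.0277
```

```bash
python3 st.py
```

```text
t 19.50 pos [0.4765 0.0793 0.1487] z [-0.0022 -0.0027 -1.    ] jawyaw -0.1 F [-0.0517 -0.2955 -3.5477] w 0.0277 q [-0.0768  0.3335  1.7564 -0.0033  1.0537 -0.0739]
```

>>> carry_out --pt "0 0.5 -1 0 0 0" --pt "0 0.5 -1 0 0 0"

```text
t: 19.7
position: [0.4769, 0.0797, 0.1483]
tcp_rot: [2.222, 2.219, -0.004]
contact_force: [-1.1, -0.8, -0.9]
width: 0.0274
```

>>> carry_out --pt "0 0 0 0 0 0" --pt "0 0 0 0 0 0" --pt "0 0 0 0 0 0" --pt "0 0 0 0 0 0" --jaw 0.2

```text
t: 20.1
position: [0.477, 0.0798, 0.1485]
tcp_rot: [2.222, 2.219, -0.004]
contact_force: [0.1, -0.3, -0.6]
width: 0.0683
```

>>> carry_out --pt "0 0 30 0 0 0" --pt "0 0 70 0 0 0" --pt "0 -40 90 0 0 -7" --pt "0 -80 90 0 0 -13.8" --pt "0 -120 90 0 0 -13.8" --jaw 0

```text
t: 20.6
position: [0.477, -0.0415, 0.2392]
tcp_rot: [2.473, 1.932, -0.003]
contact_force: [0.7, -0.0, -0.5]
width: 0.0849
```

```bash
python3 st.py
python3 - <<'E'
from rect import *
np.set_printoptions(precision=4,suppress=True)
c=cam("wrist");p,d=cams.capture("wrist");cv2.imwrite("pics/w13.png",p);P=pts(d,c);z=P[...,2]
for nm,x,y,zz,r in (("ttop",.476,.08,.175,.025),("tbase",.476,.08,.106,.04)):
    m=(abs(P[...,0]-x)<r)&(abs(P[...,1]-y)<r)&(abs(z-zz)<.005)
    if m.sum()>5: q=P[m];print(nm,m.sum(),q.mean(0),cv2.minEnclosingCircle((q[:,:2]*1000).astype(np.float32)))
b=(.40,.56,-.16,.02);s=3500
cv2.imwrite("pics/w13r.png",grid(rectify(p,c,.092,*b,s),*b,s,.02))
E
```

```text
t 20.60 pos [ 0.477  -0.0415  0.2392] z [ 0.0006 -0.0033 -1.    ] jawyaw -14.0 F [ 0.7347 -0.0368 -0.5011] w 0.0849 q [-0.3307  0.2199  1.6492 -0.0031  1.2709 -0.0853]
ttop 1701 [0.4761 0.0783 0.1751] ((475.6094665527344, 79.19686889648438), 13.065082550048828)
tbase 1953 [0.4795 0.0714 0.108 ] ((475.6780700683594, 79.20213317871094), 26.8699951171875)
```

View pics/w13.png

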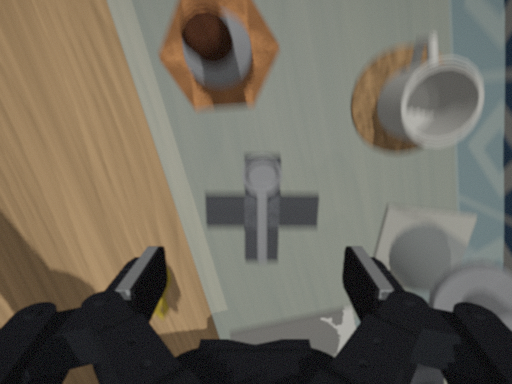

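View pics/w13r.png

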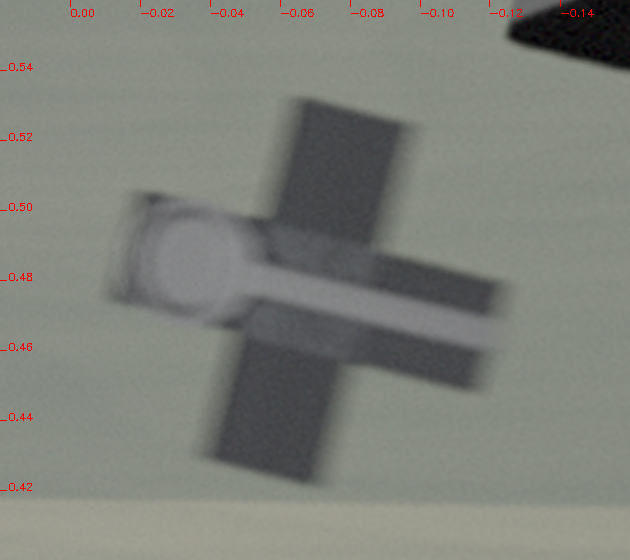

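The tamper is centred on the hex board at (0.476, 0.079). Picking up the spoon now.

>>> carry_out --pt "0.5 -25.5 0 0 0 0" --pt "0.5 -25.5 0 0 0 0" --pt "0.5 -25.5 -40 0 0 0" --pt "0.5 -25.5 -80 0 0 0" --pt "0.5 -25.5 -110 0 0 0"

```text
t: 21.15
position: [0.4769, -0.0709, 0.1268]
tcp_rot: [2.474, 1.932, -0.006]
contact_force: [1.1, -0.5, -1.6]
width: 0.0854
```

```bash
python3 st.py
python3 - <<'E'
from rect import *
c=cam("wrist");p,d=cams.capture("wrist");cv2.imwrite("pics/w14.png",p)
E
```

```text
t 21.15 pos [ 0.4769 -0.0709  0.1268] z [-0.0017 -0.0045 -1.    ] jawyaw -14.0 F [ 1.0653 -0.5311 -1.5563] w 0.0854 q [-0.3889  0.3623  1.7827 -0.0057  0.9965 -0.1405]
```

View pics/w14.png

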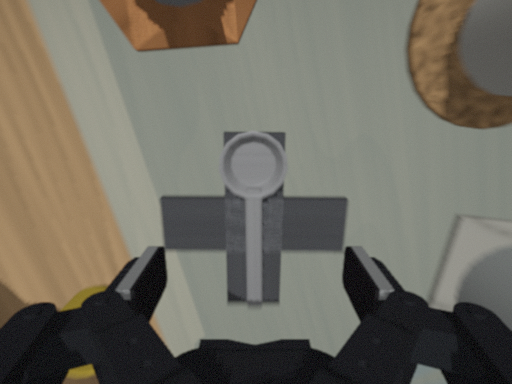

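>>> carry_out --pt "0.3 3.8 -12 -0.25 0 0" --pt "0.3 3.8 -19 -0.25 0 0" --pt "0.3 3.8 -19 -0.25 0 0"

```text
t: 21.5
position: [0.4754, -0.0662, 0.104]
tcp_rot: [-2.476, -1.933, 0.016]
contact_force: [0.1, 0.7, 0.1]
width: 0.0852
```

```bash
python3 st.py
```

```text
t 21.50 pos [ 0.4754 -0.0662  0.104 ] z [-0.0085 -0.006  -0.9999] jawyaw -14.0 F [0.1112 0.7338 0.0604] w 0.0852 q [-0.3786  0.3963  1.805  -0.0107  0.946  -0.1276]
```

>>> carry_out --pt "1.5 -0.8 4 0.35 -0.5 0" --pt "1.5 -0.8 4 0.35 -0.5 0" --pt "1.5 -0.8 4 0.35 -0.5 0"

```text
t: 21.8
position: [0.4772, -0.0672, 0.1089]
tcp_rot: [2.475, 1.933, 0.002]
contact_force: [0.2, 0.5, -0.0]
width: 0.0853
```

```bash
python3 st.py
```

```text
t 21.80 pos [ 0.4772 -0.0672  0.1089] z [ 0.0017 -0.0004 -1.    ] jawyaw -14.0 F [ 0.2075  0.5207 -0.0259] w 0.0853 q [-0.3837  0.3881  1.8016  0.0003  0.9501 -0.1389]
```

>>> carry_out --pt "0 0 -1 0 0 0" --pt "0 0 -1 0 0 0"

```text
t: 22.0
position: [0.4773, -0.0673, 0.108]
tcp_rot: [2.475, 1.932, 0.002]
contact_force: [-0.1, -0.1, -0.2]
width: 0.0853
```

>>> carry_out --pt "0 0 0 0 0 0" --pt "0 0 0 0 0 0" --pt "0 0 0 0 0 0" --pt "0 0 0 0 0 0" --pt "0 0 0 0 0 0" --jaw 1

```text
t: 22.5
position: [0.4773, -0.0673, 0.108]
tcp_rot: [2.475, 1.932, 0.002]
contact_force: [-0.4, -0.5, 0.7]
width: 0.0124
```

>>> carry_out --pt "0 0 0 0 0 0" --pt "0 0 0 0 0 0" --pt "0 0 0 0 0 0" --pt "0 0 0 0 0 0"

```text
t: 22.9
position: [0.4774, -0.0673, 0.1082]
tcp_rot: [2.475, 1.932, 0.002]
contact_force: [-0.5, 0.3, 4.8]
width: 0.0069
```

```bash
python3 st.py
```

```text
t 22.90 pos [ 0.4774 -0.0673  0.1082] z [ 0.0023 -0.0007 -1.    ] jawyaw -14.0 F [-0.4934  0.3351  4.8466] w 0.0069 q [-0.3838  0.3893  1.8021  0.0003  0.9479 -0.1389]
```

>>> carry_out --pt "0 0 25 0 0 0" --pt "0 0 60 0 0 0" --pt "0 -20 80 0 0 -8" --pt "0 -40 80 0 0 -16" --pt "0 -60 80 0 0 -24"

```text
t: 23.4
position: [0.4774, -0.128, 0.1885]
tcp_rot: [2.825, 1.367, 0.002]
contact_force: [-1.5, 0.5, -0.4]
width: 0.0076
```

>>> carry_out --pt "0 -20 0 0 0 -8.5" --pt "0 -40 0 0 0 -17" --pt "0 -60 0 0 0 -25.5" --pt "0 -80 0 0 0 -34" --pt "0 -98 0 0 0 -42"

```text
t: 23.9
position: [0.4772, -0.2268, 0.1881]
tcp_rot: [3.129, 0.254, -0.0]
contact_force: [0.6, -0.2, -0.7]
width: 0.0076
```

```bash
python3 st.py
```

```text
t 23.90 pos [ 0.4772 -0.2268  0.1881] z [ 0.0001 -0.0028 -1.    ] jawyaw -80.7 F [ 0.5557 -0.2463 -0.6637] w 0.0076 q [-0.6647  0.3761  1.5789 -0.0023  1.1848  0.7449]
```

>>> carry_out --pt "0 0 0 0 0 -8" --pt "0 0 0 0 0 -9" --pt "0 0 0 0 0 -9"

```text
t: 24.2
position: [0.4771, -0.2266, 0.1878]
tcp_rot: [3.139, 0.013, -0.001]
contact_force: [0.1, -0.3, -0.4]
width: 0.007
```

```bash
python3 st.py
python3 - <<'E'
from rect import *
c=cam("wrist");p,d=cams.capture("wrist");cv2.imwrite("pics/w15.png",p)
b=(.38,.58,-.32,-.14);s=3000
cv2.imwrite("pics/w15r.png",grid(rectify(p,c,.086,*b,s),*b,s,.02))
p,d=cams.capture("scene");cv2.imwrite("pics/s15.png",cv2.resize(p[100:260,60:320],(800,492)))
E
```

```text
t 24.20 pos [ 0.4771 -0.2266  0.1878] z [-0.0008 -0.0024 -1.    ] jawyaw -89.5 F [ 0.0969 -0.2936 -0.4497] w 0.0070 q [-0.6643  0.3765  1.5791 -0.0025  1.1851  0.8994]
```

View pics/w15.png

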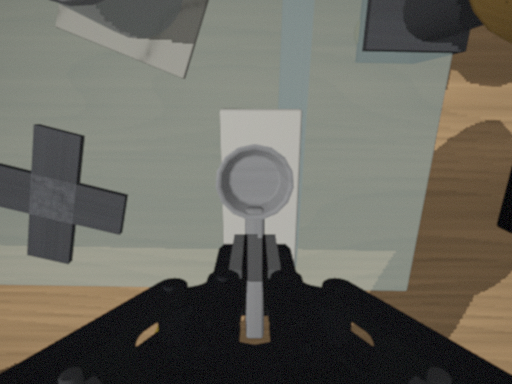

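View pics/w15r.png

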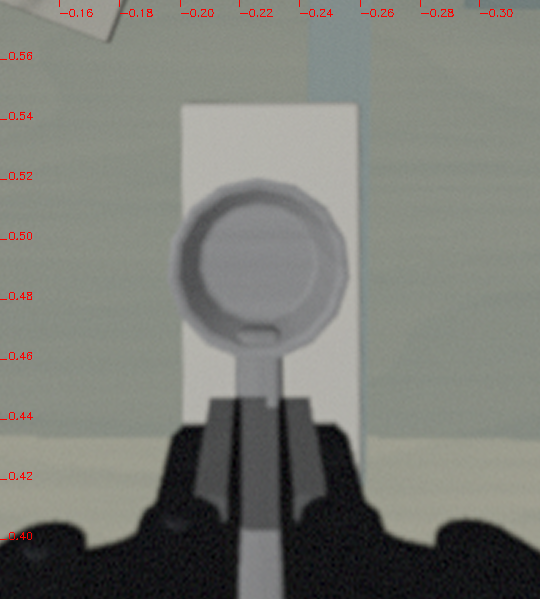

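View pics/s15.png

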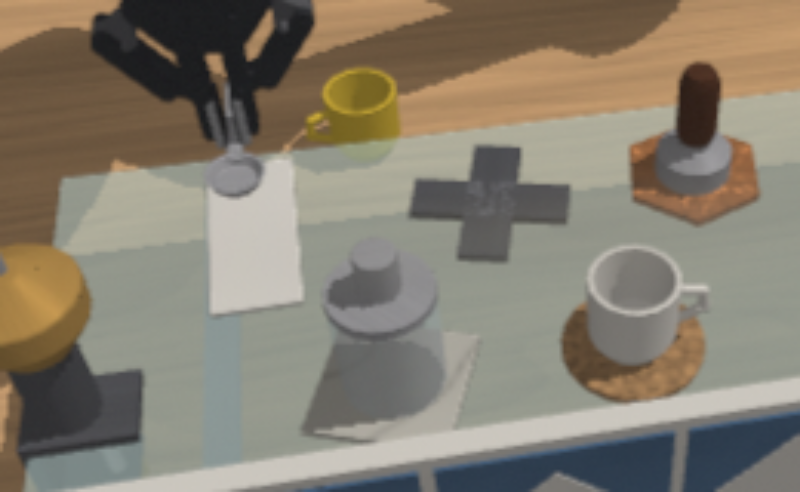

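>>> carry_out --pt "-1 -3.4 -30 0 0 -0.3" --pt "-1 -3.4 -55 0 0 -0.3" --pt "-1 -3.4 -68 0 0 -0.3" --pt "-1 -3.4 -74 0 0 -0.3" --pt "-1 -3.4 -74 0 0 -0.3"

```text
t: 24.8
position: [0.4763, -0.2297, 0.114]
tcp_rot: [3.139, 0.006, -0.001]
contact_force: [-0.7, 0.1, -0.7]
width: 0.0072
```

```bash
python3 st.py
```

```text
t 24.80 pos [ 0.4763 -0.2297  0.114 ] z [-0.0007 -0.0024 -1.    ] jawyaw -89.8 F [-0.7431  0.064  -0.6674] w 0.0072 q [-0.6701  0.4691  1.6563 -0.0027  1.0152  0.8983]
```

>>> carry_out --pt "0 0 -4 0 0 0" --pt "0 0 -5.5 0 0 0" --pt "0 0 -5.5 0 0 0"

```text
t: 25.1
position: [0.4764, -0.2298, 0.1088]
tcp_rot: [3.139, 0.006, -0.0]
contact_force: [-0.9, -0.8, -0.2]
width: 0.0078
```

>>> carry_out --pt "0 0 0 0 0 0" --pt "0 0 0 0 0 0" --pt "0 0 0 0 0 0" --pt "0 0 0 0 0 0" --jaw 0.3

```text
t: 25.5
position: [0.4765, -0.2299, 0.1089]
tcp_rot: [3.139, 0.006, -0.0]
contact_force: [-0.2, -0.5, -0.3]
width: 0.0591
```

>>> carry_out --pt "0 0 50 0 0 0" --pt "0 0 100 0 0 0" --pt "0 0 150 0 0 0" --pt "-20 0 170 0 0 0" --pt "-20 0 170 0 0 0"

```text
t: 26.0
position: [0.4562, -0.2303, 0.2821]
tcp_rot: [3.135, 0.006, 0.007]
contact_force: [-0.2, 0.1, -0.1]
width: 0.0598
```

```bash
python3 st.py
python3 - <<'E'
from rect import *
c=cam("wrist");p,d=cams.capture("wrist");cv2.imwrite("pics/w16.png",p)
b=(.38,.58,-.32,-.14);s=3000
cv2.imwrite("pics/w16r.png",grid(rectify(p,c,.09,*b,s),*b,s,.02))
E
```

```text
t 26.00 pos [ 0.4562 -0.2303  0.2821] z [ 0.0043 -0.0069 -1.    ] jawyaw -89.8 F [-0.2445  0.0875 -0.1286] w 0.0598 q [-0.6959  0.2563  1.489  -0.0026  1.3885  0.8717]
```

View pics/w16r.png

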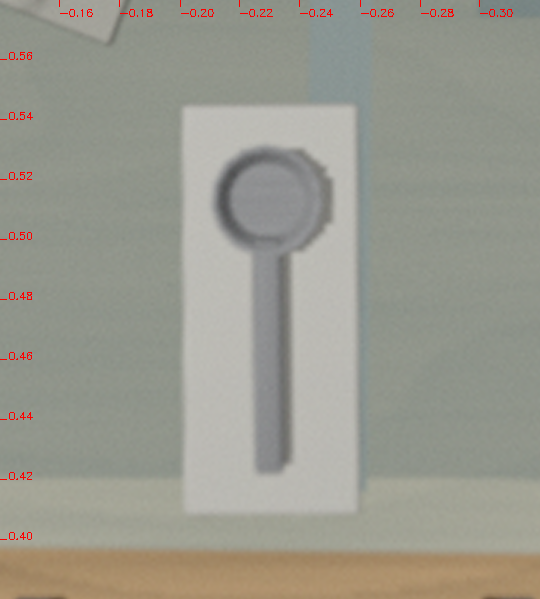

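The spoon lies centred along the rest, within about 1 mm. I'll retreat and check everything from above.

>>> carry_out --pt "-35 -35 0 0 0 0" --pt "-70 -70 0 0 0 0" --pt "-105 -105 0 0 0 0" --pt "-140 -140 0 0 0 0" --pt "-140 -140 0 0 0 0"

```text
t: 26.55
position: [0.3131, -0.3731, 0.2778]
tcp_rot: [3.139, -0.004, -0.001]
contact_force: [1.1, 0.2, 0.3]
width: 0.0596
```

>>> carry_out --pt "-30 -30 0 0 0 0" --pt "-60 -60 0 0 0 0" --pt "-90 -90 0 0 0 0" --pt "-90 -90 0 0 0 0" --pt "-90 -90 0 0 0 0"

```text
t: 27.05
position: [0.2233, -0.463, 0.2763]
tcp_rot: [-3.141, 0.006, 0.001]
contact_force: [-0.1, 0.6, 0.4]
width: 0.0601
```

```bash
python3 st.py
python3 - <<'E'
from rect import *
np.set_printoptions(precision=4,suppress=True)
c=cam("top");p,d=cams.capture("top");P=pts(d,c);z=P[...,2]
b=(.40,.70,-.29,.30);s=1350
cv2.imwrite("pics/end.png",grid(rectify(p,c,.086,*b,s),*b,s))
for nm,x,y,zz,r in (("ttop",.476,.08,.175,.025),("tbase",.476,.08,.106,.04),("knob",.6237,-.149,.199,.02),("cuprim",.6225,.002,.144,.04)):
    m=(abs(P[...,0]-x)<r)&(abs(P[...,1]-y)<r)&(abs(z-zz)<.005)
    if m.sum()>5: q=P[m];print(nm,m.sum(),q.mean(0),cv2.minEnclosingCircle((q[:,:2]*1000).astype(np.float32)))
p,d=cams.capture("scene");cv2.imwrite("pics/ends.png",p)
E
```

```text
t 27.05 pos [ 0.2233 -0.463   0.2763] z [-0.0007  0.0006 -1.    ] jawyaw -90.2 F [-0.0837  0.5932  0.4299] w 0.0601 q [-1.3494  0.2707  1.4855 -0.0005  1.3861  0.2252]
ttop 96 [0.4749 0.0772 0.1753] ((475.34405517578125, 77.55827331542969), 13.35214900970459)
tbase 171 [0.4739 0.0759 0.1083] ((476.0189514160156, 77.4843978881836), 26.71766471862793)
knob 97 [ 0.6216 -0.1494  0.2   ] ((622.265869140625, -149.7271728515625), 12.725369453430176)
cuprim 122 [ 0.6208 -0.0015  0.1441] ((620.8568115234375, -0.3628663122653961), 28.66139793395996)
```

View pics/end.png

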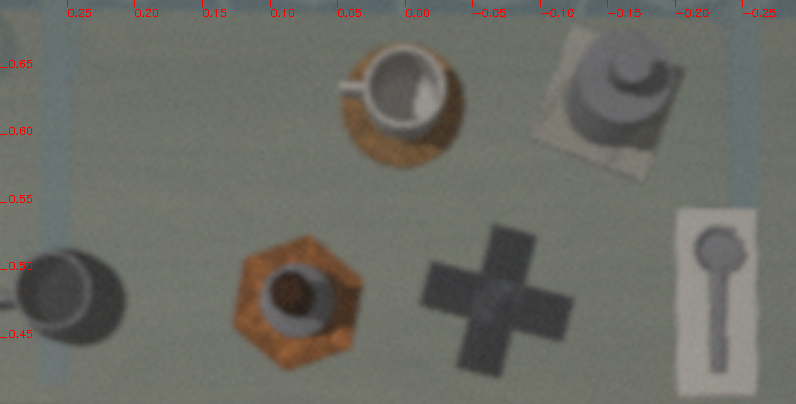

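View pics/ends.png

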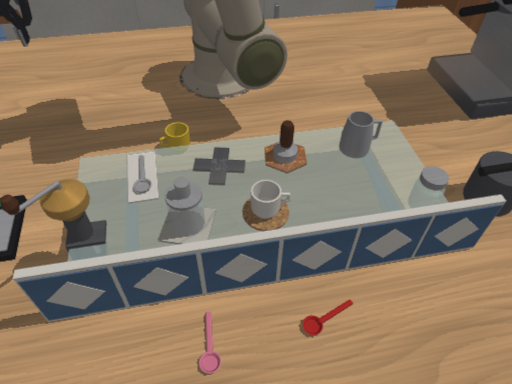

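All items are within about 3 mm of their centres, the trivet is empty and the jug is untouched. Handing in.

```bash
python3 -c "
from bench import job
print(job.close_job())"
```

```text
the job is handed in; nothing more can be done
None
```

The job is handed in, with everything in its place. I parked the spoon on the cross trivet, then moved the cup to the cork coaster, the canister (held by its knob) to the marble tile, the tamper to the six-sided board and the spoon to the ceramic rest. The last look was at about 27 s, well under the 122 s limit.

- **Cup, canister, tamper:** the wrist and top cameras put each within about 3 mm of its place's centre, standing upright.
- **Spoon:** the wrist camera showed it within about 1 mm of the rest's centre and lying along it.
- **Trivet and jug:** the trivet is empty. The jug shows no change in the pictures and I never touched it.
- **Robot:** the arm is well clear of everything. Contact force stayed under about 10 N in all the readings I took.
- **Disagreements and slips:**
  - The two cameras differ by about 2 mm in y, which fits their calibration.
  - One measurement of the six-sided board, from a picture blurred by motion, was 1 cm off. I dropped it and measured again.
  - When picking the spoon up again, the gripper went about 4 mm too low. I raised it before closing, with no contact force shown.

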